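# Weigh the basket of sprockets on the spring scale

### The arm

A 6-joint arm with a two-finger parallel gripper is mounted at the origin on the work surface. World frame = base frame: x ahead of the robot, y to its left, z up, the work surface at z = 0. Lengths are in m, angles in degrees, forces in N, time in s.
With the tool pointing down it reaches from about 0.4 to 0.825 m from the base axis. Payload 7 kg.
Tool frame: the origin (TCP) lies at the very end of the fingers, on their centre line; the grasp point (between the pads) lies 19 mm behind it (ctrl.tcp_to_grasp is the distance from the TCP to the grasp point, in m); z points along the fingers, y is the direction in which the jaws open and shut (so a half turn about z gives the same grasp; the last joint's range is limited). The gripper opens to 88 mm and grips with 3 to 60 N. Pads are 19 mm wide; open, the fingers measure 130 mm over their backs; the gripper's body (78 mm by 193 mm) begins 47 mm behind the grasp point.
Start: joints at [-47.607, 20.546, 0.682, 0, -70.136, -16.507], TCP at [0.295, -0.607, 0.227] pointing down, gripper open.
Joint ranges: [-176.03, 176.03], [-82.01, 121.73], [-58.28, 71.71], [-173.87, 95.51], [-174.79, -0.11], [-173.66, 173.66]. Speed limits (degrees/s): [136.94, 136.94, 172.46, 180, 180, 180].

### API

Orientations are given as [roll, pitch, yaw] about the fixed x, y, z axes, in that order (R = Rz(yaw) Ry(pitch) Rx(roll)).
In Python, from plant import ctrl gives the robot as it stands.
- The arm moves only by the tool jog_arm, never from a script. Its argument "commands" is a list of rows, each an object of numbers: "x", "y", "z": the shift along the tool's x, y, z in cm; "roll": the turn about the tool's z in rad. In form: [{"x": .., "y": .., "z": .., "roll": ..}, ...]. A call has 1 to 12 rows; each row shifts and turns the commanded pose from where the row before left it, along the tool's axes as they then stand; what a row does not reach is not made up. A row lasts 1/10 s, in which the tool goes at most 50 mm and 8.59 degrees, less where a joint would pass 70% of its speed; a pose out of reach is approached as far as the arm can. A call is refused whole if a number of a shift passes 5 or a number of a turn 0.15, either way. A call with a gripper value outside its range is refused whole. "gripper" is the finger opening in cm, from 0 to 8.76, set as the call begins (left out, the last holds). The fingers move at their own pace and stop on an object; the grip force is fixed at half the most. Time passes only in rows, so rows that do not move let the fingers close. It gives the time, the measured TCP pose, the force and the opening at its end, in the units of the state.
- ctrl.get_obs(): the state, without advancing time (a new reading comes with each control period).
- ctrl.snapshot(name): name is "side" or "top" or "wrist"; returns a dict with "image" (384x512x3 uint8, red, green, blue), "mtx" (3x3 intrinsics, pixels), "position" and "orientation" of the camera in the world; the wrist camera has in their place "hand_eye" (4x4, takes a point from camera to tool coordinates, whose origin is the TCP and whose axes are the flange's). Camera axes: x right, y up, looking along -z (the intrinsics and any distortion apply to the point x, -y, -z); pixel columns grow to the right and rows downward; lengths in m; the calibration is good to about 2 mm. A picture is of the moment at which its call begins: read the wrist's pose just before it. There is no depth.
- ctrl.close_job(): hands the job in, once; it reports no verdict.
Trained networks look in the newest picture that a camera, given by its name, has taken for a name from the list of things; names that differ only in an ending like _2 or _b are one class to them, and where a whole thing is asked for, a point or a joint stands for the part that bears it (a point fixed in the world has none). Each returns a list of dicts, best first, with "confidence" (0 to 1); they miss things now and then, are a little off and sometimes report something else, mostly with a low value. They report only what shows in the picture. A call takes as long as a camera call. They do not tell look-alikes from the thing itself.
- ctrl.search_frame(camera, query): "position" ([column, row] as shares, 0 to 1, of the picture: columns of its width, rows of its height, amid what is visible of it).
- ctrl.regions_of(camera, query): "mask" (384x512 bool, what is visible of it) and "position" ([column, row] as shares, 0 to 1, of the picture: columns of its width, rows of its height, amid what is visible of it).
The state is a dict: "clock": time; "joint_pos": joint angles; "qvel": joint speeds; "tau": joint torques, N m; "tool_pos": TCP position; "orientation": TCP orientation; "force": force on the tool from outside, world axes, zero at the start; "moment": the same for the moment, N m; "opening": finger opening in m.
Only numpy, scipy, OpenCV 4.12 (cv2) and the standard library are available. Lean on these libraries where they do the work, as an engineer would, in place of code of your own. Each camera call takes 0.05 s, during which the arm holds its last target.

### The job

Weigh the blue basket of sprockets: carry it to the bench scale, hang it by its wire bail on the sprung hook, and let its weight down slowly so that the pointer sinks without a jerk; then let go and leave it hanging at rest. Leave the orange basket where it stands.

Things in the scene. Friction and masses are not known exactly. Their poses are not given: they have to be found in the camera images.
- blue_basket: To weigh: blue tray 110 (x) x 130 (y) x 70 mm with two steel sprocket clusters, 0.42-0.68 kg. Origin: centre of underside, z up. Rigid 8 mm wire bail in its y-z plane, legs at y about +-55; top bar's middle (rod centre) at y 0, z 150, ends 12 lower; the hook enters under it along x. Black grip block 28 x 28 above the middle, sides along x, y, z 170 to 215: grip it from above. Same turned half round.
- orange_basket: A basket of the same shape and sizes (tray 110 x 130 x 70 mm, bail, grip block to 215 mm) in orange, holding black rubber brake blocks; not the one to weigh. Origin: centre of underside, z up, y along its longer side.
- hook_seat (a point): Lowest point of the hook's upper surface, where the bar rests; 225 mm above the table unloaded, sinks with the hook. z up, x level from the hook's free red tip to the green column. The hook, a 10 mm rod along x, is a V open upwards: tip 23 mm before the seat and arm 23 mm behind it both top out 18 mm above it. Enter over the tip along +x. Column 113 mm behind the seat, 250 mm high; nothing above.
- scale_hook (a joint): How far the sprung hook and its red pointers have sunk, in m: 0 unloaded, 0.05 at the lower stop. It starts to sink at about 0.6 N, then 5.6 mm per newton: the basket's full weight gives 0.020 to 0.034. Lightly damped: a load let go at the top falls with a jerk.
Mind the look-alikes: they are no part of the job. Leave any red look-alike of the blue_basket alone.

How it is judged:
By the outcome, as a careful person would: the job done as asked, in the order asked, and still so for the second after the job is handed in, with the robot touching nothing.
It also fails if it takes over 48 s, if anything falls off the work surface, if the arm or the gripper's body presses on something with over 40 N, if the wrist force passes 120 N, or if a joint passes its speed limit or range.

## Working session

There is one attempt and no reset: what is moved stays moved. The work goes in short steps, Python scripts to look and compute and a tool call to move; the robot and the scene stay as the last step left them, time stands still between calls to the robot, and variables do not carry over. Pictures are saved under pics/ and viewed, and the job is handed in when it is done.

Besides the shell and the picture viewer there is one more tool, called as name(argument=value, ...), one argument or row to a line, values as JSON. jog_arm: Moves the arm, as the interface text tells. Its arguments: {"type":"object","properties":{"commands":{"type":"array"},"gripper":{"type":"number"}},"required":["commands"]}

```bash
ls; mkdir -p pics
cat > h.py <<'E'
import numpy as np, cv2, json
from scipy.spatial.transform import Rotation as R
from plant import ctrl
def snap(n,fn):
    o=ctrl.get_obs(); s=ctrl.snapshot(n); cv2.imwrite('pics/'+fn,s['image'][:,:,::-1]); s['obs']=o; return s
def cam(s):
    if 'hand_eye' in s:
        o=s['obs']; T=np.eye(4); T[:3,:3]=R.from_euler('xyz',o['orientation'],degrees=True).as_matrix(); T[:3,3]=o['tool_pos']
        M=T@np.array(s['hand_eye']); return M[:3,:3],M[:3,3]
    q=np.array(s['orientation'],float)
    r=q if q.shape==(3,3) else (R.from_euler('xyz',q,degrees=True).as_matrix() if q.size==3 else R.from_quat(q).as_matrix())
    return r,np.array(s['position'],float)
def ray(s,u,v):
    r,p=cam(s); K=np.array(s['mtx']); d=np.linalg.inv(K)@[u,v,1]; return p,r@np.array([d[0],-d[1],-d[2]])
def atz(s,u,v,z):
    p,d=ray(s,u,v); return p+d*(z-p[2])/d[2]
def proj(s,P):
    r,p=cam(s); c=(np.asarray(P)-p)@r; K=np.array(s['mtx']); q=K@[c[0],-c[1],-c[2]]; return q[:2]/q[2]
E
python3 - <<'E'
from h import *
print(ctrl.get_obs())
for n in ['top','side','wrist']:
    s=snap(n,n+'0.png'); print(n,{k:v for k,v in s.items() if k not in('image','obs')})
    for q in ['blue_basket','orange_basket','hook_seat','scale_hook']:
        print(q,[(np.round(np.array(d['position'])*[512,384]),round(d['confidence'],2)) for d in ctrl.search_frame(n,q)])
E
```

```text
pics
{'clock': 0.0, 'joint_pos': array([-4.76089120e+01,  2.05906773e+01,  6.33995150e-01, -2.18621836e-02,
       -7.01351860e+01, -1.65082734e+01]), 'qvel': array([ 0.02995119,  0.04105298,  0.00182046, -0.01507295, -0.01108714,
       -0.04118934]), 'tau': array([ 3.30801277e-04, -5.82726073e+01,  2.93056262e+01,  6.99755609e+00,
        6.77667311e-03, -1.99087417e-04]), 'tool_pos': array([ 0.29444576, -0.60684934,  0.22562744]), 'orientation': array([ 1.79906078e+02, -6.40274867e-03, -1.54124625e+02]), 'force': array([ 0.14023598, -0.66016475, -0.35588936]), 'moment': array([0.01474882, 0.03554455, 0.05035985]), 'opening': 0.08744036045061916}
top {'mtx': array([[375.52462029,   0.        , 249.31823406],
       [  0.        , 375.52462029, 188.33962989],
       [  0.        ,   0.        ,   1.        ]]), 'position': array([0.45641693, 0.01568076, 1.21513046]), 'orientation': array([  3.80371176,  -0.89645456, -91.61348303])}
blue_basket [(array([365., 275.]), 0.88), (array([342., 216.]), 0.65)]
orange_basket [(array([158., 209.]), 0.71)]
hook_seat [(array([247., 148.]), 0.63)
[... 469 characters left out ...]
([222., 161.]), 0.56)]
scale_hook [(array([218., 162.]), 0.64)]
wrist {'mtx': array([[275.71871285,   0.        , 255.49314444],
       [  0.        , 275.71871285, 187.38627922],
       [  0.        ,   0.        ,   1.        ]]), 'hand_eye': array([[-2.10301600e-04,  9.64929710e-01,  2.62508307e-01,
         7.04626699e-02],
       [ 9.99999424e-01, -7.32462547e-05,  1.07036219e-03,
        -3.60881230e-04],
       [ 1.05205203e-03,  2.62508381e-01, -9.64929139e-01,
        -1.58360636e-01],
       [ 0.00000000e+00,  0.00000000e+00,  0.00000000e+00,
         1.00000000e+00]])}
blue_basket [(array([368., 368.]), 0.86), (array([436., 194.]), 0.7)]
orange_basket []
hook_seat []
scale_hook []
```

View pics/top0.png

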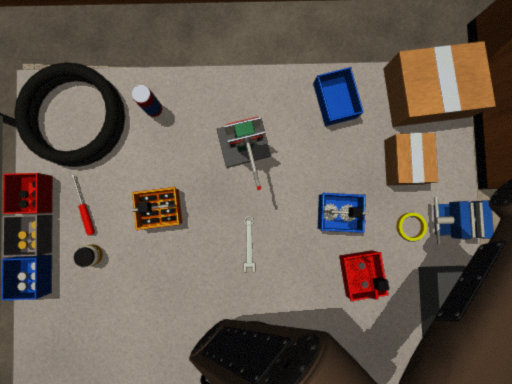

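View pics/side0.png

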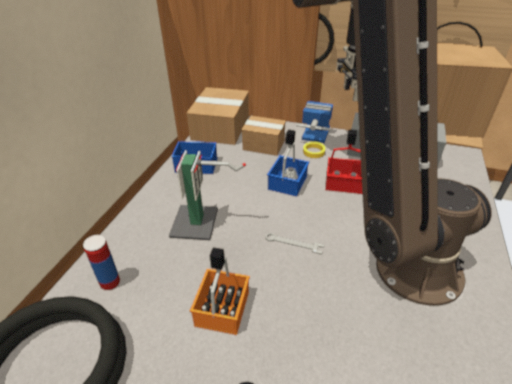

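View pics/wrist0.png

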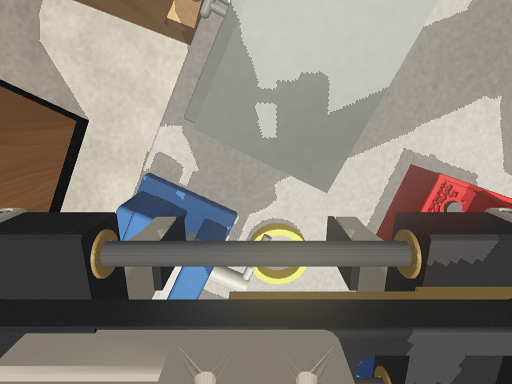

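```bash
cat > a.py <<'E'
from h import *
t=snap('top','top1.png'); mt=ctrl.regions_of('top','blue_basket'); ms=[(np.round(np.array(d['position'])*[512,384]),d['confidence'],d['mask'].sum()) for d in mt]; print(ms)
im=t['image']
cv2.imwrite('pics/top_b.png',cv2.resize(im[180:250,300:400,::-1],None,fx=8,fy=8,interpolation=cv2.INTER_CUBIC))
cv2.imwrite('pics/top_s.png',cv2.resize(im[105:215,200:300,::-1],None,fx=5.4,fy=5.4,interpolation=cv2.INTER_CUBIC))
s=snap('side','side1.png'); im=s['image']
cv2.imwrite('pics/side_b.png',cv2.resize(im[120:200,255:325,::-1],None,fx=7,fy=7,interpolation=cv2.INTER_CUBIC))
cv2.imwrite('pics/side_s.png',cv2.resize(im[140:245,160:280,::-1],None,fx=5.5,fy=5.5,interpolation=cv2.INTER_CUBIC))
E
python3 a.py
```

```text
[(array([362., 278.]), 0.64, np.int64(1975)), (array([343., 214.]), 0.6, np.int64(1827))]
```

View pics/top_b.png

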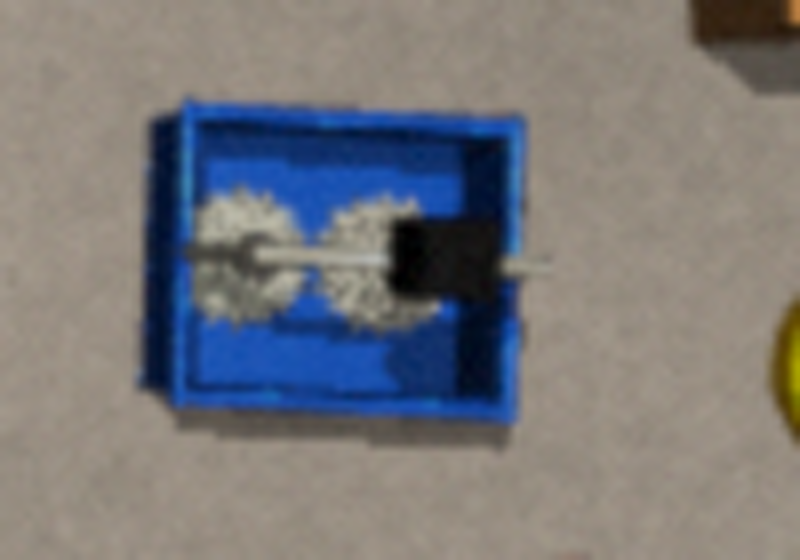

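View pics/top_s.png

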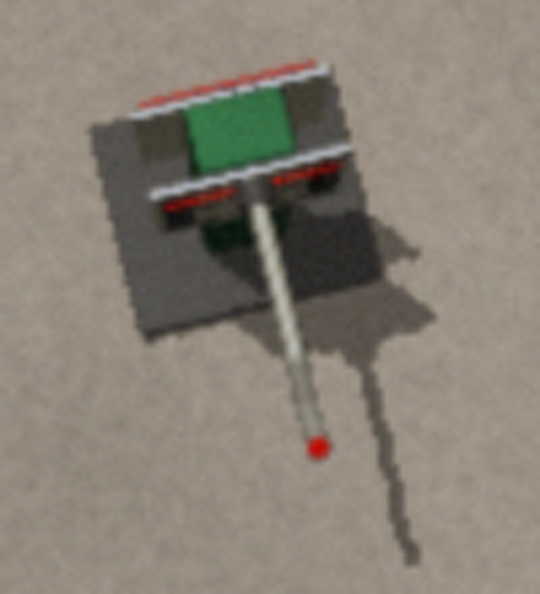

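View pics/side_b.png

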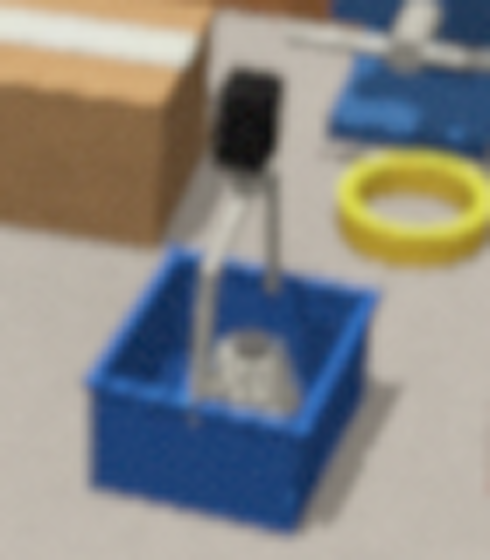

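View pics/side_s.png

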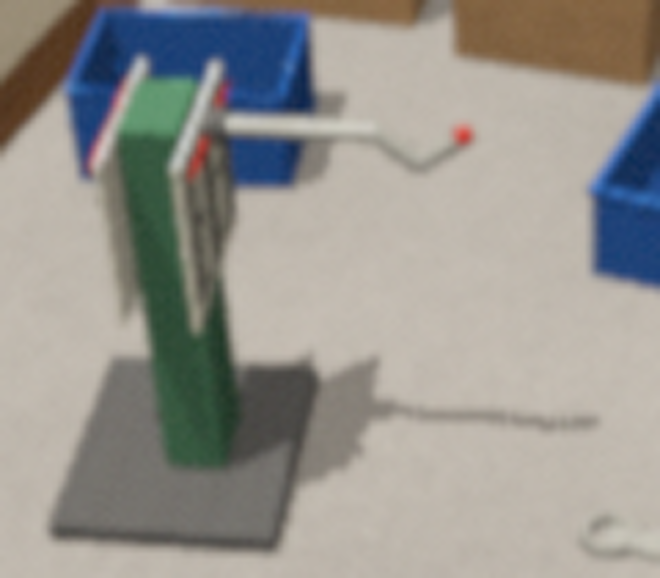

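```bash
cat > b.py <<'E'
from h import *
import scipy.optimize as so
t=ctrl.snapshot('top'); s=ctrl.snapshot('side')
T=lambda a,o,k:np.array(a)/k+np.array(o)-0.5*(1-1/k)*0
tc=[T(a,(300,180),8) for a in [(188,102),(525,118),(517,418),(177,405)]]
sc=[T(a,(255,120),7) for a in [(90,382),(303,430),(380,295),(178,250)]]
P=np.array([atz(t,*c,.07) for c in tc]); print('top rim',P.round(4),P.mean(0)); 
Q=np.array([atz(s,*c,.07) for c in sc]); print('side rim',Q.round(4),Q.mean(0))
for A in (P,Q):
    e=[A[(i+1)%4]-A[i] for i in range(4)]; print([ (round(np.linalg.norm(v),4),round(np.degrees(np.arctan2(v[1],v[0])),1)) for v in e])
bt=[atz(t,*T(a,(300,180),8),.215) for a in [(500,220),(500,300),(412,260)]];print('block',np.round(bt,4))
print('block side',atz(s,*T((257,83),(255,120),7),.215))
tip=T((318,447),(200,105),5.4); tips=T((463,135),(160,140),5.5)
p1,d1=ray(t,*tip);p2,d2=ray(s,*tips)
A=np.stack([d1,-d2],1); k=np.linalg.lstsq(A,p2-p1,rcond=None)[0]; print('tip tri',p1+d1*k[0],p2+d2*k[1])
v=T((418,168),(160,140),5.5); print('valley side',atz(s,*v,.222))
C=np.array([atz(t,*T(a,(200,105),5.4),.25) for a in [(185,110),(282,88),(297,150),(200,172)]]);print('col',C.round(4),C.mean(0))
tp=atz(t,*tip,.238); d=C.mean(0)-tp; print('yaw tip->col',np.degrees(np.arctan2(d[1],d[0])),np.linalg.norm(d[:2]))
for i in range(4): e=C[(i+1)%4]-C[i];print(np.degrees(np.arctan2(e[1],e[0])),np.linalg.norm(e))
arm=atz(t,*T((262,205),(200,105),5.4),.238); d=arm-tp; print('yaw arm',np.degrees(np.arctan2(d[1],d[0])),np.linalg.norm(d[:2]))
E
python3 b.py
```

```text
top rim [[ 0.5123 -0.2312  0.07  ]
 [ 0.5026 -0.3606  0.07  ]
 [ 0.3884 -0.3519  0.07  ]
 [ 0.3971 -0.2222  0.07  ]] [ 0.45012955 -0.29147647  0.07      ]
side rim [[ 0.5067 -0.2228  0.07  ]
 [ 0.3977 -0.2155  0.07  ]
 [ 0.3857 -0.3409  0.07  ]
 [ 0.4959 -0.351   0.07  ]] [ 0.44649687 -0.282556    0.07      ]
[(np.float64(0.1297), np.float64(-94.3)), (np.float64(0.1145), np.float64(175.7)), (np.float64(0.13), np.float64(86.2)), (np.float64(0.1156), np.float64(-4.4))]
[(np.float64(0.1092), np.float64(176.2)), (np.float64(0.126), np.float64(-95.5)), (np.float64(0.1106), np.float64(-5.2)), (np.float64(0.1287), np.float64(85.2))]
block [[ 0.4629 -0.3029  0.215 ]
 [ 0.4363 -0.3016  0.215 ]
 [ 0.4504 -0.2727  0.215 ]]
block side [ 0.44493655 -0.28288261  0.215     ]
tip tri [ 0.52183594 -0.02651293  0.23633394] [ 0.52120549 -0.02671886  0.23630068]
valley side [ 0.54061226 -0.01131106  0.222     ]
col [[ 0.6854  0.0333  0.25  ]
 [ 0.6951 -0.0137  0.25  ]
 [ 0.6646 -0.0201  0.25  ]
 [ 0.655   0.0269  0.25  ]] [0.67503028 0.00661144 0.25      ]
yaw tip->col 12.166678246377222 0.1568282688353079
-78.45240937096918 0.048044836700037674
-168.20974153403853 0.031123611663671457
101.49239654142372 0.047952165729782
11.961508503006218 0.031077950276923748
yaw arm 11.304296504219712 0.1211330807470152
```

jog_arm(
  commands=[
    {"z": -3},
    {"z": -4},
    {"z": -3, "x": -1, "y": 0.8},
    {"x": -2.7, "y": 2.1},
    {"x": -2.7, "y": 2.1},
    {"x": -2.7, "y": 2.1},
    {"x": -2.7, "y": 2.1},
    {"x": -2.7, "y": 2.1},
    {"x": -2.7, "y": 2.1},
    {"x": -2.7, "y": 2.1},
    {"x": -2.7, "y": 2.1},
    {"x": -2.7, "y": 2.1},
  ],
)

```text
validation failed for argument at $.co...
```

jog_arm(
  commands=[
    {"x": -2.2, "y": 2.1, "roll": 0},
    {"roll": 0.13},
    {"roll": 0.13},
    {"roll": 0.13},
    {"roll": 0.135},
    {},
    {},
  ],
)

```text
validation failed for argument at $.co...
```

Run:
```python
from h import *
s=snap('wrist','w2.png'); o=s['obs']; print(o['clock'],o['tool_pos'],o['orientation'],o['force'])
for P in [(.448,-.287,.215),(.448,-.287,.15),(.45,-.29,.07)]: print(proj(s,P))
```

```text
1.0 [ 0.294687   -0.60725241  0.22656631] [ 1.79999600e+02  1.18800304e-03 -1.54113084e+02] [-0.01502511  0.12979431 -0.6222476 ]
[495.17085188 502.29057858]
[447.93754759 425.35324887]
[407.84863803 364.46735932]
```

View pics/w2.png

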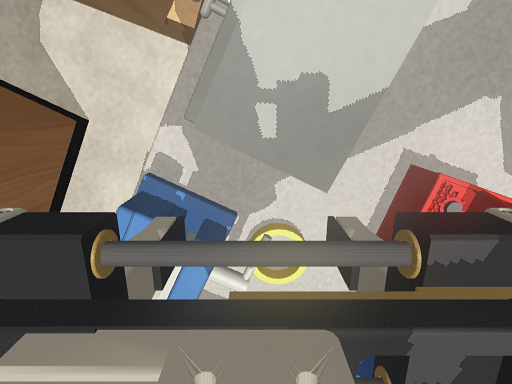

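The move was refused because rows seem to need all four keys, so the picture is unchanged. I'll resend with every key filled in.

jog_arm(
  commands=[
    {"x": 0, "y": 0, "z": -3, "roll": 0},
    {"x": 0, "y": 0, "z": -4, "roll": 0},
    {"x": -1, "y": 0.8, "z": -3, "roll": 0},
    {"x": -2.7, "y": 2.1, "z": 0, "roll": 0},
    {"x": -2.7, "y": 2.1, "z": 0, "roll": 0},
    {"x": -2.7, "y": 2.1, "z": 0, "roll": 0},
    {"x": -2.7, "y": 2.1, "z": 0, "roll": 0},
    {"x": -2.7, "y": 2.1, "z": 0, "roll": 0},
    {"x": -2.7, "y": 2.1, "z": 0, "roll": 0},
    {"x": -2.7, "y": 2.1, "z": 0, "roll": 0},
    {"x": -2.7, "y": 2.1, "z": 0, "roll": 0},
    {"x": -2.7, "y": 2.1, "z": 0, "roll": 0},
  ],
)

```text
clock: 2.25
tool_pos: [0.4367, -0.3183, 0.3268]
orientation: [-180.0, 0.0, -154.1]
force: [1.0, -0.2, -0.1]
opening: 0.0874
```

jog_arm(
  commands=[
    {"x": -1.2, "y": 1.1, "z": 0, "roll": 0},
    {"x": -1, "y": 1, "z": 0, "roll": 0},
    {"x": 0, "y": 0, "z": 0, "roll": 0.13},
    {"x": 0, "y": 0, "z": 0, "roll": 0.13},
    {"x": 0, "y": 0, "z": 0, "roll": 0.13},
    {"x": 0, "y": 0, "z": 0, "roll": 0.135},
    {"x": 0, "y": 0, "z": 0, "roll": 0},
  ],
)

```text
clock: 2.95
tool_pos: [0.4468, -0.2912, 0.3266]
orientation: [-180.0, 0.0, 175.7]
force: [0.3, -0.4, 0.1]
opening: 0.0877
```

Run:
```python
from h import *
s=snap('wrist','w3.png'); o=s['obs']; print(o['clock'],o['tool_pos'],o['orientation'],o['force'])
for P in [(.448,-.287,.215),(.448,-.287,.15),(.45,-.29,.07)]: print(proj(s,P))
t=snap('top','t3.png')
```

```text
2.95 [ 0.44675682 -0.29120217  0.32659534] [-1.79998810e+02  1.72187744e-03  1.75666052e+02] [ 0.25927461 -0.40663301  0.11974916]
[260.24054103 185.11508751]
[259.45360634 171.7338346 ]
[256.93795328 162.20673012]
```

View pics/w3.png

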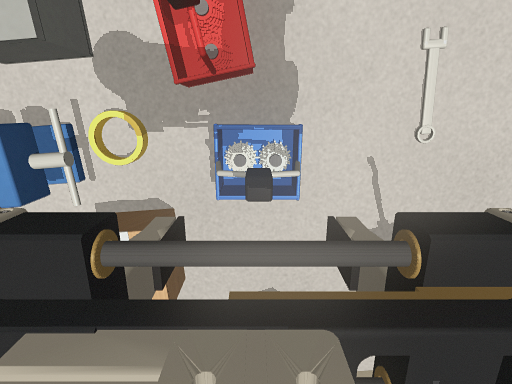

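Run:
```python
import cv2
im=cv2.imread('pics/w3.png')[115:210,200:315]
cv2.imwrite('pics/w3c.png',cv2.resize(cv2.convertScaleAbs(im,alpha=1.6,beta=20),None,fx=6,fy=6,interpolation=cv2.INTER_CUBIC))
```

```text
(no output)
```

View pics/w3c.png

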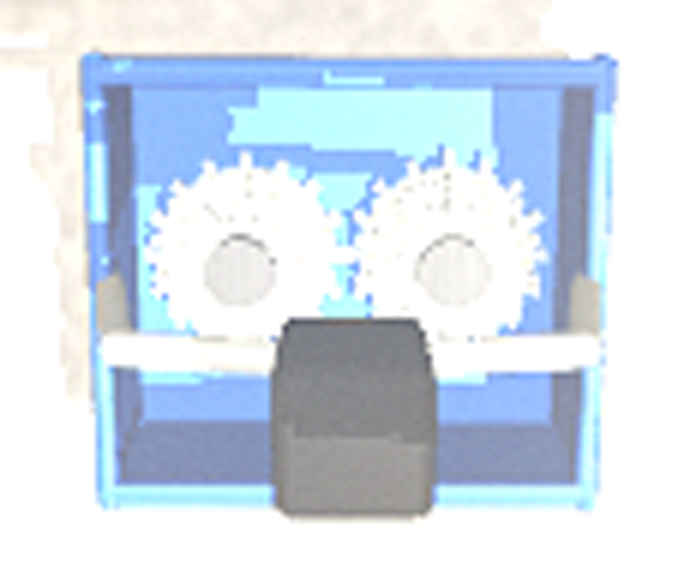

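Run:
```python
from h import *
s=snap('wrist','w3b.png')
f=lambda a:(a[0]/6+200,a[1]/6+115)
print(atz(s,*f((353,440)),.215), [atz(s,*f(a),.215) for a in [(353,515),(272,450),(435,450)]])
c=np.array([atz(s,*f(a),.07) for a in [(82,58),(615,62),(595,505),(100,505)]]);print(c,c.mean(0))
for i in range(4): e=c[(i+1)%4]-c[i];print(np.degrees(np.arctan2(e[1],e[0])),np.linalg.norm(e))
```

```text
[ 0.45127265 -0.28867162  0.215     ] [array([ 0.46458109, -0.28955975,  0.215     ]), array([ 0.45207602, -0.30249153,  0.215     ]), array([ 0.45399165, -0.27491912,  0.215     ])]
[[ 0.38995075 -0.34961778  0.07      ]
 [ 0.40000099 -0.21948772  0.07      ]
 [ 0.51348531 -0.22757938  0.07      ]
 [ 0.50446844 -0.35747341  0.07      ]] [ 0.45197637 -0.28853957  0.07      ]
85.58367941111246 0.13051758214572015
-4.078402715710802 0.11377242908885633
-93.97093963096178 0.13020661023805596
176.07580020965426 0.11478681764264201
```

jog_arm(
  commands=[
    {"x": -0.4, "y": 0.3, "z": 1, "roll": 0},
    {"x": 0, "y": 0, "z": 2.5, "roll": 0},
    {"x": 0, "y": 0, "z": 3, "roll": 0},
    {"x": 0, "y": 0, "z": 3, "roll": 0},
    {"x": 0, "y": 0, "z": 2.5, "roll": 0},
    {"x": 0, "y": 0, "z": 2, "roll": 0},
    {"x": 0, "y": 0, "z": 1.1, "roll": 0},
    {"x": 0, "y": 0, "z": 0, "roll": 0},
    {"x": 0, "y": 0, "z": 0, "roll": 0},
  ],
)

```text
clock: 4.0
tool_pos: [0.4516, -0.2885, 0.176]
orientation: [-180.0, 0.0, 175.9]
force: [0.7, -0.1, 0.9]
opening: 0.0876
```

Run:
```python
from h import *
s=snap('side','s4.png'); o=s['obs']; print(o['clock'],o['tool_pos'],o['orientation'],o['force'])
cv2.imwrite('pics/s4c.png',cv2.resize(s['image'][80:220,220:400,::-1],None,fx=4,fy=4))
```

```text
4.0 [ 0.45155158 -0.28852495  0.17604755] [-1.79976732e+02  2.13516312e-02  1.75850922e+02] [ 0.70855455 -0.11913691  0.92901868]
```

View pics/s4c.png

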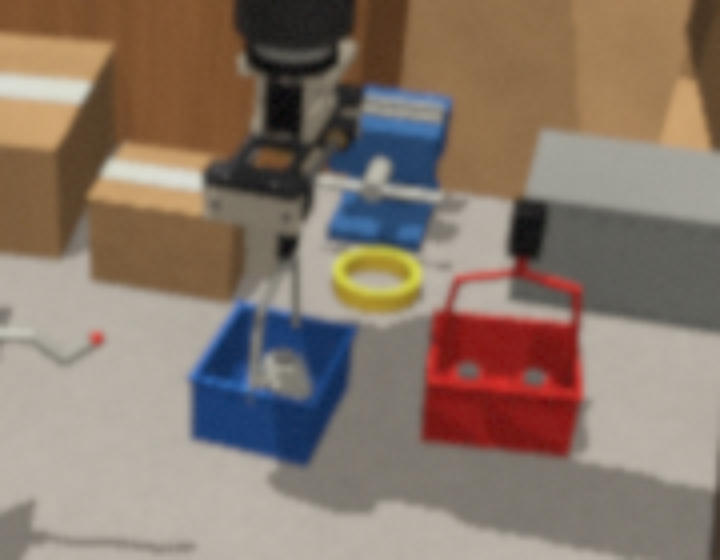

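Side view: the fingers straddle the black block at about (285,235) in the crop, with the tray undisturbed. Next I close the gripper.

jog_arm(
  commands=[
    {"x": 0, "y": 0, "z": 0, "roll": 0},
    {"x": 0, "y": 0, "z": 0, "roll": 0},
    {"x": 0, "y": 0, "z": 0, "roll": 0},
    {"x": 0, "y": 0, "z": 0, "roll": 0},
    {"x": 0, "y": 0, "z": 0, "roll": 0},
    {"x": 0, "y": 0, "z": 0, "roll": 0},
    {"x": 0, "y": 0, "z": 0, "roll": 0},
    {"x": 0, "y": 0, "z": 0, "roll": 0},
  ],
  gripper=0,
)

```text
clock: 4.85
tool_pos: [0.4511, -0.2884, 0.1755]
orientation: [180.0, -0.0, 175.8]
force: [-0.5, 0.1, 0.2]
opening: 0.0295
```

jog_arm(
  commands=[
    {"x": 0, "y": 0, "z": -0.4, "roll": 0},
    {"x": 0, "y": 0, "z": -0.8, "roll": 0},
    {"x": 0, "y": 0, "z": -1.2, "roll": 0},
    {"x": 0, "y": 0, "z": -1.6, "roll": 0},
    {"x": 0, "y": 0, "z": -1.8, "roll": 0},
    {"x": 0, "y": 0, "z": -1.8, "roll": 0},
    {"x": 0, "y": 0, "z": -1.8, "roll": 0},
    {"x": 0, "y": 0, "z": -1.4, "roll": 0},
    {"x": 0, "y": 0, "z": -0.8, "roll": 0},
    {"x": 0, "y": 0, "z": -0.4, "roll": 0},
    {"x": 0, "y": 0, "z": 0, "roll": 0},
  ],
)

```text
clock: 5.95
tool_pos: [0.4511, -0.2883, 0.2959]
orientation: [180.0, 0.0, 175.8]
force: [0.6, 0.2, -5.9]
opening: 0.0276
```

jog_arm(
  commands=[
    {"x": 0.1, "y": 0.8, "z": 0, "roll": 0},
    {"x": 0.2, "y": 1.6, "z": 0, "roll": 0},
    {"x": 0.3, "y": 2.2, "z": 0, "roll": 0},
    {"x": 0.4, "y": 2.6, "z": 0, "roll": 0},
    {"x": 0.4, "y": 2.8, "z": 0, "roll": 0},
    {"x": 0.4, "y": 2.8, "z": 0, "roll": 0},
    {"x": 0.4, "y": 2.8, "z": 0, "roll": 0},
    {"x": 0.4, "y": 2.8, "z": 0, "roll": 0},
    {"x": 0.3, "y": 2.6, "z": 0, "roll": 0},
    {"x": 0.2, "y": 1.8, "z": 0, "roll": 0},
    {"x": 0.1, "y": 1.0, "z": 0, "roll": 0},
    {"x": 0, "y": 0.4, "z": 0, "roll": 0},
  ],
)

```text
clock: 7.15
tool_pos: [0.4365, -0.0438, 0.2952]
orientation: [-180.0, -0.0, 175.9]
force: [0.6, -0.2, -4.6]
opening: 0.0278
```

jog_arm(
  commands=[
    {"x": 0, "y": 0, "z": 0, "roll": -0.03},
    {"x": 0, "y": 0, "z": 0, "roll": -0.06},
    {"x": 0, "y": 0, "z": 0, "roll": -0.07},
    {"x": 0, "y": 0, "z": 0, "roll": -0.06},
    {"x": 0, "y": 0, "z": 0, "roll": -0.04},
    {"x": 0, "y": 0, "z": 0, "roll": -0.02},
    {"x": 0, "y": 0, "z": 0, "roll": 0},
    {"x": 0, "y": 0, "z": 0, "roll": 0},
    {"x": 0, "y": 0, "z": 0, "roll": 0},
  ],
)

```text
clock: 8.05
tool_pos: [0.4369, -0.0448, 0.2955]
orientation: [-180.0, -0.0, -168.2]
force: [0.2, -0.0, -5.3]
opening: 0.0279
```

```bash
cat > c.py <<'E'
from h import *
import sys
n=sys.argv[1]
w=snap('wrist','w%s.png'%n); o=w['obs']; print(o['clock'],o['tool_pos'],o['orientation'],o['force'],o['moment'],o['opening'])
t=snap('top','t%s.png'%n);s=snap('side','s%s.png'%n)
a=cv2.resize(t['image'][100:250,190:330,::-1],None,fx=4,fy=4,interpolation=cv2.INTER_CUBIC)
b=cv2.resize(s['image'][100:270,150:340,::-1],None,fx=4,fy=4*150/170*1,interpolation=cv2.INTER_CUBIC)
cv2.imwrite('pics/tc%s.png'%n,a);
cv2.imwrite('pics/sc%s.png'%n,cv2.resize(s['image'][100:240,150:340,::-1],None,fx=4,fy=4,interpolation=cv2.INTER_CUBIC))
import pickle; pickle.dump((w,t,s),open('c%s.pkl'%n,'wb'))
E
python3 c.py 5
```

```text
8.05 [ 0.4368523  -0.04478234  0.29548741] [-1.79999337e+02 -1.02694317e-02 -1.68198225e+02] [ 0.17354363 -0.02792539 -5.28082512] [-0.01519557  0.00280764  0.02318791] 0.02788059726244143
```

View pics/w5.png

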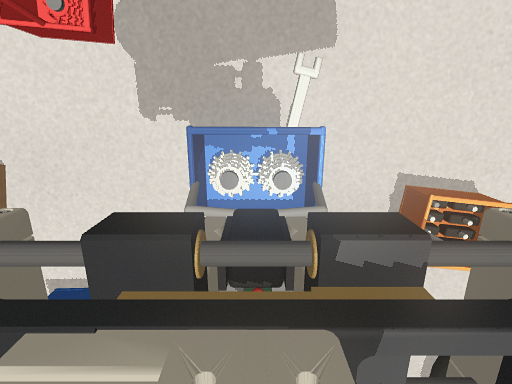

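View pics/tc5.png

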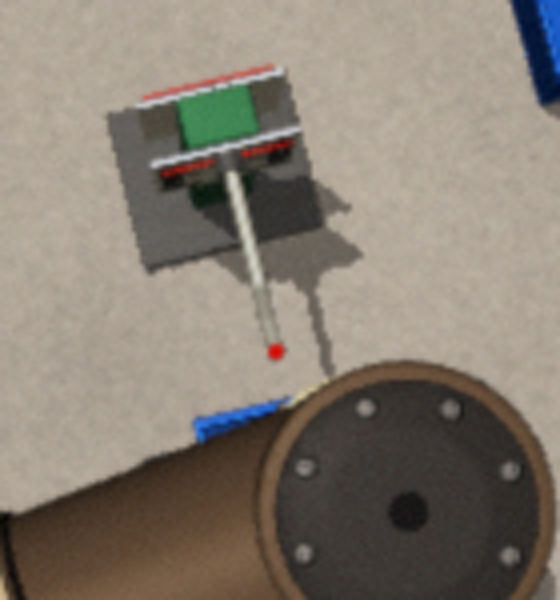

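View pics/sc5.png

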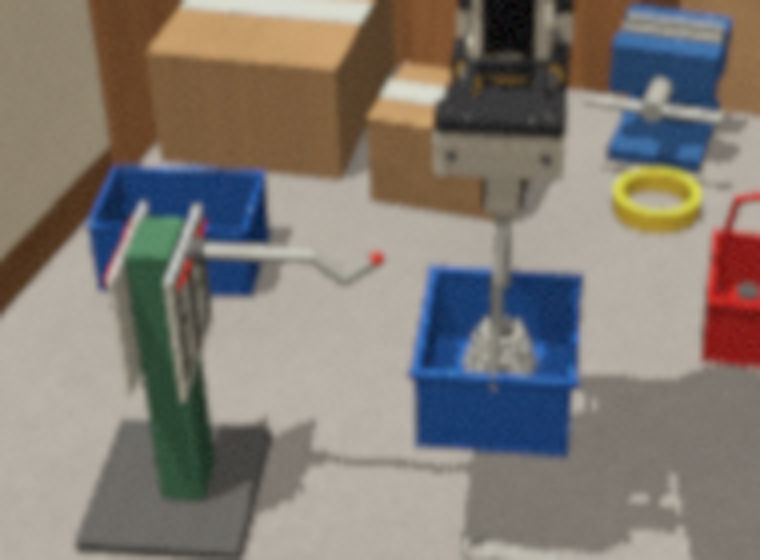

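Run:
```python
from h import *
import pickle
w,t,s=pickle.load(open('c5.pkl','rb'))
im=w['image']; cv2.imwrite('pics/w5c.png',cv2.resize(im[270:320,220:300,::-1],None,fx=8,fy=8,interpolation=cv2.INTER_CUBIC))
def red(im,box):
    x0,y0,x1,y1=box; c=im[y0:y1,x0:x1].astype(int); m=(c[...,0]>130)&(c[...,1]<70)&(c[...,2]<70); yy,xx=np.nonzero(m); return xx.mean()+x0,yy.mean()+y0,m.sum()
print(red(im,(240,275,280,305)))
a=red(t['image'],(245,175,275,200)); b=red(s['image'],(235,155,255,175)); print(a,b)
print('top',atz(t,*a[:2],.238)); print('side',atz(s,*b[:2],.238)); 
r=red(im,(240,275,280,305)); print('wrist',atz(w,*r[:2],.238))
# triangulate
p1,d1=ray(t,*a[:2]);p2,d2=ray(s,*b[:2]);k=np.linalg.lstsq(np.stack([d1,-d2],1),p2-p1,rcond=None)[0];print(p1+d1*k[0],p2+d2*k[1])
# basket rim in wrist vs TCP: predicted
Rz=R.from_euler('z',11.8,degrees=True).as_matrix(); o=np.array(w['obs']['tool_pos'])-[0,0,.1755]
for q in [(-55,65,70),(-55,-65,70),(0,55,138),(0,-55,138),(0,0,215)]: print(q,proj(w,o+Rz@np.array(q)/1e3),proj(s,o+Rz@np.array(q)/1e3))
for q in [(55,65,70),(55,-65,70)]: print(q,proj(s,o+Rz@np.array(q)/1e3),proj(t,o+Rz@np.array(q)/1e3))
```

```text
(np.float64(257.5), np.float64(289.57142857142856), np.int64(14))
(np.float64(258.5), np.float64(187.5), np.int64(12)) (np.float64(nan), np.float64(nan), np.int64(0))
top [ 0.52247831 -0.02544783  0.238     ]
side [nan nan nan]
wrist [ 0.51877944 -0.02638724  0.238     ]
 ** On entry to DLASCL parameter number  4 had an illegal value
 ** On entry to DLASCL parameter number  4 had an illegal value
 ** On entry to DLASCL parameter number  4 had an illegal value
 ** On entry to DLASCL parameter number  4 had an illegal value
 ** On entry to DLASCL parameter number  5 had an illegal value
 ** On entry to DLASCL parameter number  4 had an illegal value<stdin>:6: RuntimeWarning: Mean of empty slice.
  ret = ret.dtype.type(ret / rcount)
Traceback (most recent call last):
numpy.linalg.LinAlgError: SVD did not converge in Linear Least Squares
```

View pics/w5c.png

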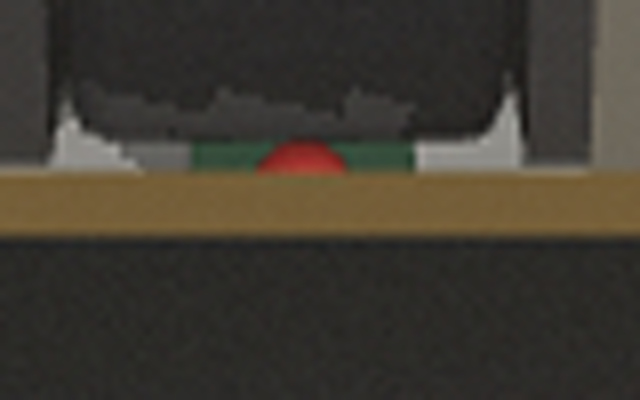

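jog_arm(
  commands=[
    {"x": -0.4, "y": 0, "z": 0, "roll": 0},
    {"x": -0.8, "y": 0, "z": 0, "roll": 0},
    {"x": -1.2, "y": 0, "z": 0, "roll": 0},
    {"x": -1.4, "y": 0, "z": 0, "roll": 0},
    {"x": -1.4, "y": 0, "z": 0, "roll": 0},
    {"x": -1.4, "y": 0, "z": 0, "roll": 0},
    {"x": -1.4, "y": 0, "z": 0, "roll": 0},
    {"x": -1.2, "y": 0, "z": 0, "roll": 0},
    {"x": -1.0, "y": 0, "z": 0, "roll": 0},
    {"x": -0.6, "y": 0, "z": 0, "roll": 0},
    {"x": -0.2, "y": 0, "z": 0, "roll": 0},
    {"x": 0, "y": 0, "z": 0, "roll": 0},
  ],
)

```text
clock: 9.4
tool_pos: [0.5445, -0.0221, 0.2955]
orientation: [180.0, -0.0, -168.2]
force: [-0.6, 0.3, -5.4]
opening: 0.0279
```

```bash
python3 c.py 6
python3 - <<'E'
from h import *
import pickle
w,t,s=pickle.load(open('c6.pkl','rb'))
cv2.imwrite('pics/sc6z.png',cv2.resize(s['image'][120:210,190:280,::-1],None,fx=6.5,fy=6.5,interpolation=cv2.INTER_CUBIC))
E
```

```text
9.4 [ 0.5444876  -0.0221046   0.29547458] [ 1.79997249e+02 -1.96721086e-02 -1.68155956e+02] [-0.5569069   0.3012882  -5.41155917] [-0.05073153 -0.03774361 -0.00668784] 0.027938748767612157
```

View pics/sc6z.png

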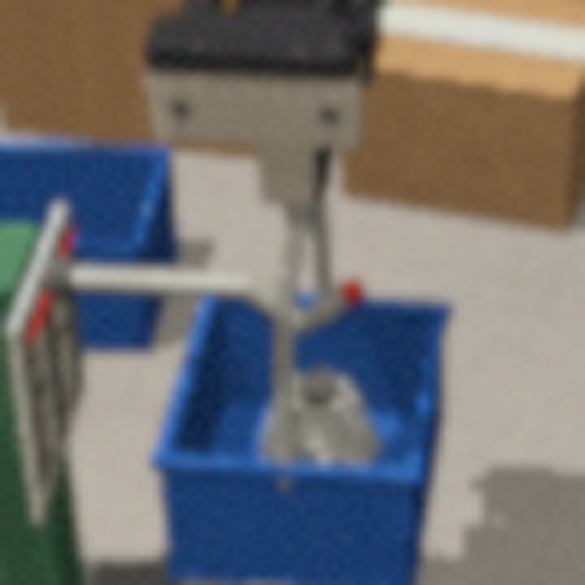

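View pics/w6.png

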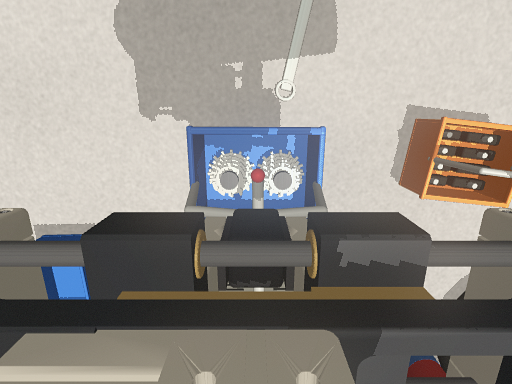

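Run:
```python
from h import *
import pickle
w,t,s=pickle.load(open('c6.pkl','rb'))
p=atz(w,258,175,.238); o=np.array(w['obs']['tool_pos']); h=np.array([.979,.2045,0]);l=np.array([-.2045,.979,0])
print(p,(p-o)@h,(p-o)@l)
# tip & bar middle predicted in side
b=o+[0,0,-.0255]; print('bar mid side',proj(s,b)*1, (proj(s,b)-[190,120])*6.5, 'seat',(proj(s,[*(p+.023*h)[:2],.225])-[190,120])*6.5,'tip',(proj(s,p)-[190,120])*6.5)
```

```text
[ 0.52274114 -0.02515928  0.238     ] -0.021914461026229147 0.0014566230725888722
bar mid side [235.38025514 153.90718576] [294.97165843 220.39670744] seat [295.93929817 309.50594655] tip [347.54413515 287.62872653]
```

jog_arm(
  commands=[
    {"x": 0, "y": 0.1, "z": 0.3, "roll": 0},
    {"x": 0, "y": 0, "z": 0.5, "roll": 0},
    {"x": 0, "y": 0, "z": 0.6, "roll": 0},
    {"x": 0, "y": 0, "z": 0.6, "roll": 0},
    {"x": 0, "y": 0, "z": 0.5, "roll": 0},
    {"x": 0, "y": 0, "z": 0.4, "roll": 0},
    {"x": 0, "y": 0, "z": 0.3, "roll": 0},
    {"x": 0, "y": 0, "z": 0.2, "roll": 0},
    {"x": 0, "y": 0, "z": 0.1, "roll": 0},
    {"x": 0, "y": 0, "z": 0.1, "roll": 0},
    {"x": 0, "y": 0, "z": 0, "roll": 0},
  ],
)

```text
clock: 10.65
tool_pos: [0.5444, -0.0211, 0.2596]
orientation: [-180.0, 0.0, -168.1]
force: [-0.3, -0.2, -5.0]
opening: 0.0279
```

```bash
python3 c.py 7
python3 - <<'E'
from h import *
import pickle
w,t,s=pickle.load(open('c7.pkl','rb'))
cv2.imwrite('pics/sc7z.png',cv2.resize(s['image'][120:210,190:280,::-1],None,fx=6.5,fy=6.5,interpolation=cv2.INTER_CUBIC))
E
```

```text
10.65 [ 0.54436959 -0.02110842  0.25956783] [-1.79998174e+02  2.44654120e-03 -1.68148656e+02] [-0.28438229 -0.20498849 -4.9734808 ] [-0.03445377 -0.00900474  0.00547152] 0.027878356749020634
```

View pics/sc7z.png

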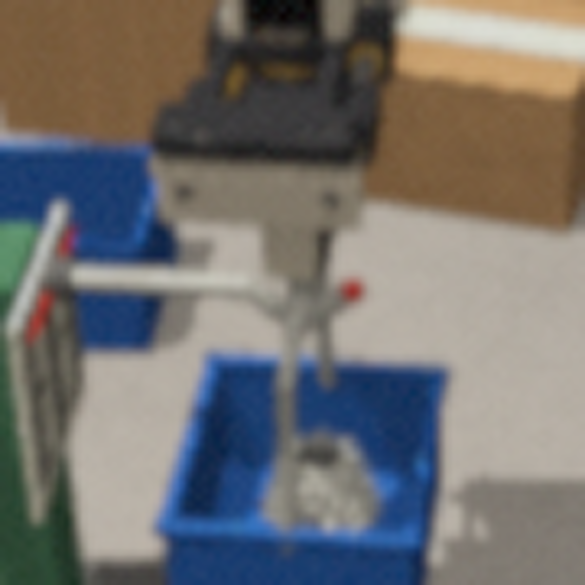

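The bail bar now sits inside the V: tip at (350,290), arm bend at (265,290), bail at about (295,310). The hook is still unloaded, so I lower slowly from here.

jog_arm(
  commands=[
    {"x": 0, "y": 0, "z": 0.1, "roll": 0},
    {"x": 0, "y": 0, "z": 0.1, "roll": 0},
    {"x": 0, "y": 0, "z": 0.1, "roll": 0},
    {"x": 0, "y": 0, "z": 0.1, "roll": 0},
    {"x": 0, "y": 0, "z": 0.1, "roll": 0},
    {"x": 0, "y": 0, "z": 0.1, "roll": 0},
    {"x": 0, "y": 0, "z": 0.1, "roll": 0},
    {"x": 0, "y": 0, "z": 0.1, "roll": 0},
    {"x": 0, "y": 0, "z": 0.1, "roll": 0},
    {"x": 0, "y": 0, "z": 0.1, "roll": 0},
    {"x": 0, "y": 0, "z": 0.1, "roll": 0},
    {"x": 0, "y": 0, "z": 0.1, "roll": 0},
  ],
)

```text
clock: 12.0
tool_pos: [0.5444, -0.0211, 0.2476]
orientation: [-180.0, 0.0, -168.2]
force: [-0.0, 0.8, -3.2]
opening: 0.028
```

jog_arm(
  commands=[
    {"x": 0, "y": 0, "z": 0.1, "roll": 0},
    {"x": 0, "y": 0, "z": 0.1, "roll": 0},
    {"x": 0, "y": 0, "z": 0.1, "roll": 0},
    {"x": 0, "y": 0, "z": 0.1, "roll": 0},
    {"x": 0, "y": 0, "z": 0.1, "roll": 0},
    {"x": 0, "y": 0, "z": 0, "roll": 0},
  ],
)

```text
clock: 12.6
tool_pos: [0.5444, -0.0211, 0.2425]
orientation: [-180.0, 0.0, -168.1]
force: [0.8, 0.3, -2.8]
opening: 0.0277
```

jog_arm(
  commands=[
    {"x": 0, "y": 0, "z": 0.1, "roll": 0},
    {"x": 0, "y": 0, "z": 0.1, "roll": 0},
    {"x": 0, "y": 0, "z": 0.1, "roll": 0},
    {"x": 0, "y": 0, "z": 0.1, "roll": 0},
    {"x": 0, "y": 0, "z": 0.1, "roll": 0},
    {"x": 0, "y": 0, "z": 0.1, "roll": 0},
    {"x": 0, "y": 0, "z": 0.1, "roll": 0},
    {"x": 0, "y": 0, "z": 0.1, "roll": 0},
    {"x": 0, "y": 0, "z": 0.1, "roll": 0},
    {"x": 0, "y": 0, "z": 0.1, "roll": 0},
    {"x": 0, "y": 0, "z": 0, "roll": 0},
    {"x": 0, "y": 0, "z": 0, "roll": 0},
  ],
)

```text
clock: 13.8
tool_pos: [0.5445, -0.0211, 0.2326]
orientation: [-180.0, 0.0, -168.1]
force: [0.7, 1.0, -0.1]
opening: 0.0279
```

Run:
```python
from h import *
f=[]
for i in range(8):
    s=ctrl.snapshot('side'); o=ctrl.get_obs(); f.append(o['force'])
print(np.mean(f,0),np.std(f,0),o['clock'],o['tool_pos'])
cv2.imwrite('pics/sc8z.png',cv2.resize(s['image'][120:240,180:280,::-1],None,fx=5,fy=5,interpolation=cv2.INTER_CUBIC))
```

```text
[ 1.30954464  0.54984054 -0.17882906] [0.27324271 0.53644517 0.45918693] 14.2 [ 0.54443242 -0.02109445  0.23261369]
```

View pics/sc8z.png

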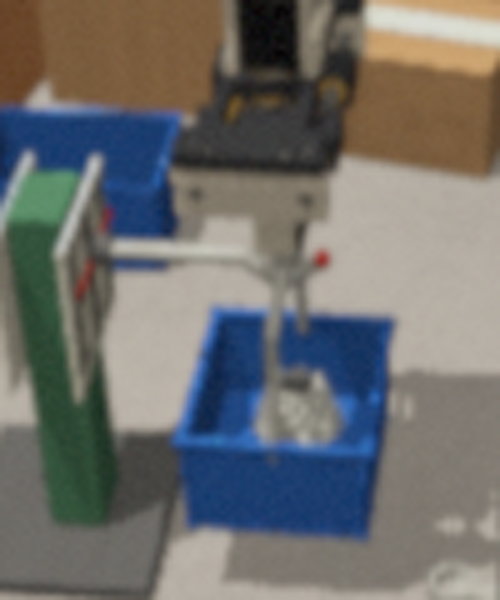

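jog_arm(
  commands=[
    {"x": -0.05, "y": 0, "z": 0, "roll": 0},
    {"x": -0.05, "y": 0, "z": 0, "roll": 0},
    {"x": 0, "y": 0, "z": 0, "roll": 0},
    {"x": 0, "y": 0, "z": 0, "roll": 0},
  ],
)

```text
clock: 14.6
tool_pos: [0.5448, -0.021, 0.2323]
orientation: [180.0, -0.1, -168.2]
force: [-1.8, 0.2, -0.6]
opening: 0.0276
```

Run:
```python
from h import *
f=[];m=[]
for i in range(10):
    s=ctrl.snapshot('side'); o=ctrl.get_obs(); f.append(o['force']);m.append(o['moment'])
print(np.mean(f,0),np.std(f,0),np.mean(m,0),o['clock'],o['tool_pos'])
```

```text
[-2.55964713 -0.31450053  0.05795991] [0.62579346 0.52481706 0.47881077] [-0.07795238  1.08974199 -0.00545455] 15.1 [ 0.54493268 -0.0209948   0.23240404]
```

jog_arm(
  commands=[
    {"x": 0.05, "y": 0, "z": 0, "roll": 0},
    {"x": 0, "y": 0, "z": 0, "roll": 0},
    {"x": 0, "y": 0, "z": 0, "roll": 0},
  ],
)

```text
clock: 15.4
tool_pos: [0.5449, -0.021, 0.2326]
orientation: [-180.0, 0.0, -168.2]
force: [-2.3, -0.1, -0.2]
opening: 0.0276
```

Run:
```python
from h import *
f=[];m=[]
for i in range(10):
    s=ctrl.snapshot('side'); o=ctrl.get_obs(); f.append(o['force']);m.append(o['moment'])
print(np.mean(f,0),np.std(f,0),np.mean(m,0),o['clock'],o['tool_pos'])
```

```text
[-2.82724053 -0.14094797 -0.2876635 ] [0.34288372 0.54308912 0.68012879] [-0.14482054  1.06638041  0.01004924] 15.9 [ 0.54485279 -0.02101282  0.23255266]
```

jog_arm(
  commands=[
    {"x": 0.05, "y": 0, "z": 0, "roll": 0},
    {"x": 0, "y": 0, "z": 0, "roll": 0},
    {"x": 0, "y": 0, "z": 0, "roll": 0},
  ],
)

```text
clock: 16.2
tool_pos: [0.5447, -0.021, 0.2328]
orientation: [-180.0, 0.1, -168.1]
force: [-0.7, 0.2, -0.2]
opening: 0.0281
```

Run:
```python
from h import *
f=[];m=[]
for i in range(8):
    s=ctrl.snapshot('side'); o=ctrl.get_obs(); f.append(o['force']);m.append(o['moment'])
print(np.mean(f,0),np.std(f,0),np.mean(m,0),o['clock'],o['tool_pos'])
```

```text
[ 0.02917705  0.11770999 -0.38344446] [0.64928225 0.48420585 0.27194968] [-0.03617255  0.01866486  0.02049312] 16.6 [ 0.54467289 -0.02103137  0.23270277]
```

jog_arm(
  commands=[
    {"x": 0, "y": 0, "z": 0.05, "roll": 0},
    {"x": 0, "y": 0, "z": 0.05, "roll": 0},
    {"x": 0, "y": 0, "z": 0, "roll": 0},
    {"x": 0, "y": 0, "z": 0, "roll": 0},
  ],
)

```text
clock: 17.0
tool_pos: [0.5446, -0.0211, 0.2317]
orientation: [-180.0, 0.0, -168.1]
force: [1.4, -0.1, 0.1]
opening: 0.0279
```

jog_arm(
  commands=[
    {"x": 0, "y": 0, "z": 0, "roll": 0},
    {"x": 0, "y": 0, "z": 0, "roll": 0},
    {"x": 0, "y": 0, "z": 0, "roll": 0},
  ],
  gripper=4.5,
)

```text
clock: 17.3
tool_pos: [0.5441, -0.0212, 0.2315]
orientation: [180.0, -0.0, -168.2]
force: [-0.6, -0.0, 0.2]
opening: 0.0435
```

jog_arm(
  commands=[
    {"x": 0, "y": 0, "z": 0, "roll": 0},
    {"x": 0, "y": 0, "z": 0, "roll": 0},
    {"x": 0, "y": 0, "z": 0, "roll": 0},
    {"x": 0, "y": 0, "z": 0, "roll": 0},
    {"x": 0, "y": 0, "z": 0, "roll": 0},
    {"x": 0, "y": 0, "z": 0, "roll": 0},
    {"x": 0, "y": 0, "z": 0, "roll": 0},
  ],
  gripper=8,
)

```text
clock: 18.0
tool_pos: [0.5444, -0.0211, 0.2316]
orientation: [-180.0, 0.0, -168.2]
force: [-0.1, 0.3, 0.6]
opening: 0.0802
```

```bash
python3 c.py 9
```

```text
18.0 [ 0.54435332 -0.02111722  0.23156645] [-1.79998722e+02  3.32655827e-04 -1.68151503e+02] [-0.148608    0.32797667  0.61150072] [-0.00571953 -0.01159766  0.03031809] 0.08016398712249988
```

View pics/sc9.png

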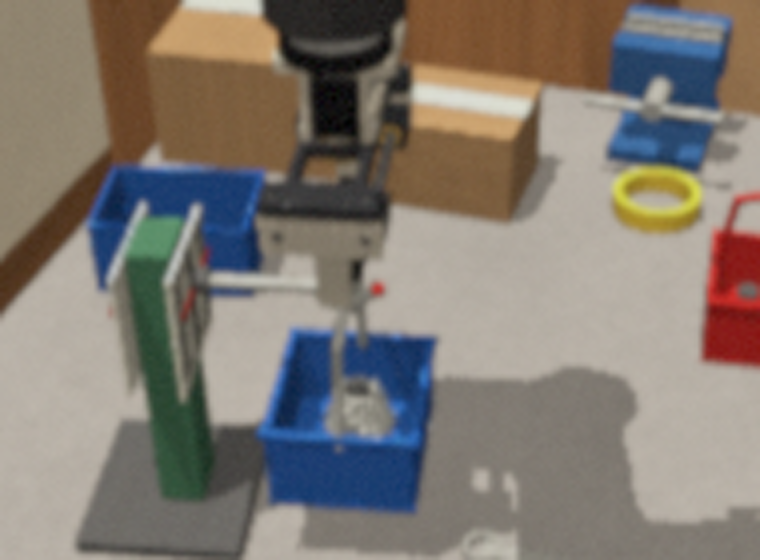

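View pics/w9.png

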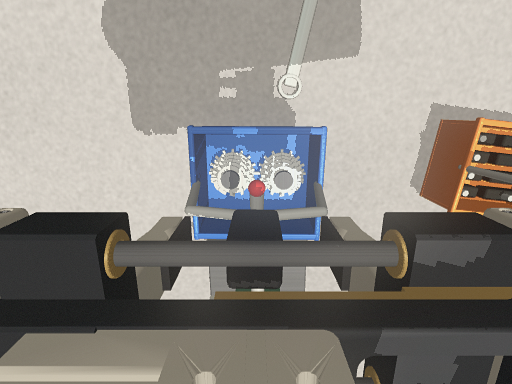

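The basket hangs freely between the open fingers (block at (257,250), pads clear on both sides). I retreat straight up.

jog_arm(
  commands=[
    {"x": 0, "y": 0, "z": -0.5, "roll": 0},
    {"x": 0, "y": 0, "z": -1, "roll": 0},
    {"x": 0, "y": 0, "z": -1.5, "roll": 0},
    {"x": 0, "y": 0, "z": -2, "roll": 0},
    {"x": 0, "y": 0, "z": -2, "roll": 0},
    {"x": 0, "y": 0, "z": -2, "roll": 0},
    {"x": 0, "y": 0, "z": -2, "roll": 0},
    {"x": 0, "y": 0, "z": -1.5, "roll": 0},
    {"x": 0, "y": 0, "z": -1, "roll": 0},
    {"x": 0, "y": 0, "z": 0, "roll": 0},
  ],
)

```text
clock: 19.15
tool_pos: [0.5449, -0.0211, 0.3685]
orientation: [-180.0, 0.2, -168.1]
force: [-0.4, 0.6, -0.3]
opening: 0.0803
```

jog_arm(
  commands=[
    {"x": 0, "y": 0, "z": 0, "roll": 0},
    {"x": 0, "y": 0, "z": 0, "roll": 0},
    {"x": 0, "y": 0, "z": 0, "roll": 0},
    {"x": 0, "y": 0, "z": 0, "roll": 0},
    {"x": 0, "y": 0, "z": 0, "roll": 0},
    {"x": 0, "y": 0, "z": 0, "roll": 0},
    {"x": 0, "y": 0, "z": 0, "roll": 0},
    {"x": 0, "y": 0, "z": 0, "roll": 0},
    {"x": 0, "y": 0, "z": 0, "roll": 0},
    {"x": 0, "y": 0, "z": 0, "roll": 0},
  ],
)

```text
clock: 20.15
tool_pos: [0.5443, -0.0211, 0.3666]
orientation: [180.0, 0.0, -168.2]
force: [0.5, -1.0, -0.5]
opening: 0.0802
```

```bash
python3 c.py 10
python3 - <<'E'
from h import *
L=[ctrl.snapshot('side')['image'][150:235,190:270].astype(int) for i in range(10)]
print([round(float(np.abs(a-L[0]).mean()),2) for a in L], ctrl.get_obs()['clock'])
E
```

```text
20.15 [ 0.54433533 -0.02111575  0.36660895] [ 1.79998578e+02  6.06727825e-03 -1.68150069e+02] [ 0.45915469 -1.01795216 -0.50233588] [0.02816223 0.01996066 0.04352044] 0.08017251187283662
[0.0, 1.4, 1.45, 1.44, 1.43, 1.42, 1.44, 1.45, 1.43, 1.45] 20.8
```

View pics/sc10.png

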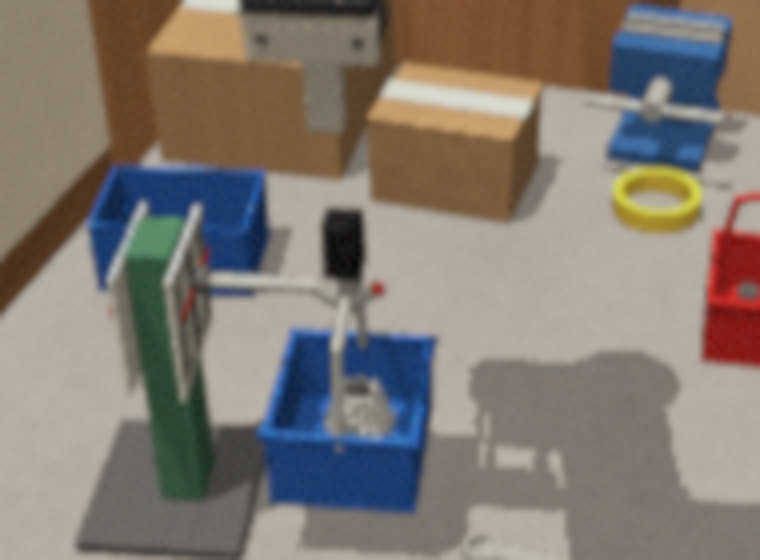

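View pics/w10.png

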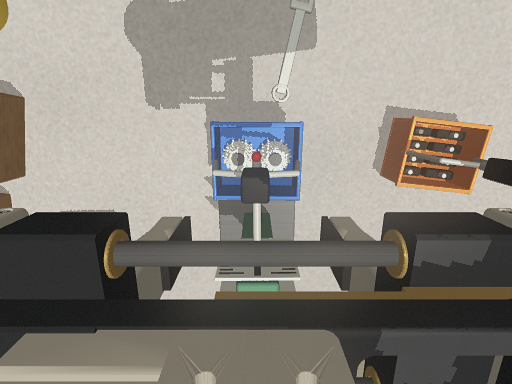

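The side view shows the basket hanging level on the hook, with the bail in the V at (345,290) and the pointers sunk. The frame differences stay flat at noise level, so it is at rest. The fingers are well above it, and the orange basket hasn't moved. I hand in.

Run:
```python
from plant import ctrl
print(ctrl.close_job(), ctrl.get_obs()['clock'])
```

```text
the job is handed in; nothing more can be done
the job is handed in; nothing more can be done
```

The blue basket of sprockets is hanging by its bail on the sprung hook. I lowered it at about 10 mm/s until the wrist force was near zero, then opened the fingers and backed straight up. I handed in at about 20.8 s.

- **At rest:** the last side pictures, over about half a second, show the basket hanging level with only image noise between frames. The fingers are about 100 mm clear above it.
- **Sink and weight:** the hook sank about 23 mm, worked out from the tool height and not read off the pointers. The wrist read a weight of about 5.3 N, which predicts 26 mm. The difference is within sensor noise and contact uncertainty.
- **Other baskets:** the gripper never went near the orange basket or the red look-alike. The pictures show both where they stood.
- **What went less smoothly:**
  - My first move call was refused for missing keys and moved nothing.
  - Before release, a 1 mm sideways correction briefly loaded the bail with about 2.8 N. I took it back until the averaged force was near zero. The last reading before opening still showed about 1.4 N sideways, roughly twice the noise, and nothing visible came of it.

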